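# Ready the wire feeder and present the heavier spool

### The arm

A 6-joint arm with a two-finger parallel gripper is mounted at the origin on a cart in front of the work surface, level with it; the furniture and walls round the work are solid. World frame = base frame: x ahead of the robot, y to its left, z up, the work surface at z = 0. Lengths are in mm, angles in rad, forces in N, time in s.
With the tool pointing down it reaches from about 350 to 875 mm from the base axis. Payload 4.2 kg.
Tool frame: the origin (TCP) lies at the very end of the fingers, on their centre line; the grasp point (between the pads) lies 19 mm behind it; z points along the fingers, y is the line along which they close (so a half turn about z gives the same grasp; the last joint's range is limited). The gripper opens to 85 mm and grips with 20 to 120 N. Pads are 22 mm wide; open, the fingers measure 114 mm over their backs; the gripper's body (76 mm by 85 mm) begins 54 mm behind the grasp point. The pads swing forward as they close: fully open they stand 13 mm farther back than shut.
Start: joints at [-1.058, 0.385, 0.008, 0, -1.194, -0.259], TCP at [156.944, -604.953, 231.312] pointing down, gripper open.
Joint ranges: [-3.14, 3.14], [-1.21, 2.06], [-1.07, 1.41], [-3.16, 2.05], [-2.99, -0.16], [-3.1, 3.1]. Speed limits (rad/s): [2.79, 2.79, 3.14, 3.14, 3.14, 3.14].

### API

Orientations are given as a unit quaternion [x, y, z, w].
In Python, from bench import arm, optics gives the robot as it stands. The module is installed in compiled form; this text tells all that it offers.
- The arm moves only by the tool step_arm, never from a script. Its argument "motion" is a list of rows, each an object with "dr": the turn, a rotation vector about the tool's x, y, z in units of 8 degrees (1.0 is 8 degrees), a list of three; "slide": the shift along the tool's x, y, z in mm, a list of three; "jaw": the finger opening in mm, from 0 to 85.4. A call has exactly 8 rows; each row is the pose to reach, as a shift and turn from the pose commanded when the call began, along the tool's axes at that moment; what a row does not reach only later rows make up. A row lasts 1/8 s, in which the tool goes at most 62.5 mm and 10.7 degrees, less where a joint would pass 70% of its speed; a pose out of reach is approached as far as the arm can. A call with a gripper value outside its range is refused whole. The fingers move at their own pace and stop on an object; the grip force is fixed at half the most. Time passes only in rows, so rows that repeat a pose let the fingers close, or fill a call up. It gives the time, the measured TCP pose, the force, the opening and the grip force at its end, in the units of the state.
- arm.read_state(): the state, without advancing time (a new reading comes with each control period).
- optics.get_image(name): name is "scene" or "top" or "wrist"; returns the picture (420x560x3 uint8, blue, green, red); there is no depth.
- optics.camera_info(name): a dict with "camera_matrix" (3x3 intrinsics, pixels), "view" (4x4, takes a point from world to camera coordinates); the wrist camera has in their place "T_tool_cam" (4x4, takes a point from camera to tool coordinates, whose origin is the TCP and whose axes are the flange's). Camera axes: x right, y up, looking along -z (the intrinsics and any distortion apply to the point x, -y, -z); pixel columns grow to the right and rows downward; lengths in mm; the calibration is good to about 2 mm. A picture is of the moment at which its call begins: read the wrist's pose just before it. camera_info takes no time and is no camera call.
- arm.job_done(): hands the job in; it is judged then, once.
The state is a dict: "clock": time; "joints": joint angles; "joint_vel": joint speeds; "joint_efforts": joint torques, N m; "position": TCP position; "ee_rot": TCP orientation; "contact_force": force on the tool from outside, world axes, zero at the start; "wrist_torque": the same for the moment, N m; "gripper_width": finger opening in mm; "grasp_force": force on a finger pad.
Only numpy, scipy, OpenCV 4.12 (cv2) and the standard library are available. Lean on these libraries where they do the work, as an engineer would, in place of code of your own. Each camera call takes 0.05 s, during which the arm holds its last target. There are 200 camera calls.

### The job

Get the wire feeder ready: push its open door fully shut until it seats on its catch. Then lift each of the two look-alike wire spools in turn, about 5 cm off the bench, to feel which is heavier - that one is solder, the other only aluminium wire - and set the lighter one back down standing where it stood. Finish while holding the heavier spool upright in the gripper, centred about 3 cm clear above the tip of the feeder's spindle, and do not let go; keep both spools upright and leave everything else on the bench where it is.

Things in the scene. Friction and masses are not known exactly. Their poses are not given: they have to be found in the camera images.
- spool_1_centre (a point): one of two wire spools that look the same (black flanges, white winding): a cylinder standing upright, 54 mm across and 37 mm tall, solid to the fingers; this point is its centre, half-way up (18.5 mm above its underside), z is its axis. One spool weighs roughly three times the other (both under 0.45 kg); nothing but weight tells which. The heavier is solder_reel, the lighter aluminium_reel
- spool_2_centre (a point): one of two wire spools that look the same (black flanges, white winding): a cylinder standing upright, 54 mm across and 37 mm tall, solid to the fingers; this point is its centre, half-way up (18.5 mm above its underside), z is its axis. One spool weighs roughly three times the other (both under 0.45 kg); nothing but weight tells which. The heavier is solder_reel, the lighter aluminium_reel
- feeder_door (a joint): hinge of the feeder's door, rad: 0 is fully shut, positive is open (upper limit 1.6). It turns about an upright axis, stays where it is left, and a sprung ball catch resists over the last 0.09 rad (3 to 5 N at the free edge): let go before the ball is passed, at about 0.04, the door springs back open a little; past it the catch pulls it to 0 and holds it
- door_hinge (a point): point on the door's upright hinge line, half-way up the door, at the feeder's front left edge; the frame turns with the door. The plate runs from here 148 mm along the frame's -y, from z = 18 to 102 mm over the bench; its outer face, the one to push, looks along -x, 5 mm from the hinge line. Shut, -y is the feeder's own -y; opening swings the free edge towards the feeder's -x
- door_edge (a point): middle of the free upright edge of the door, on its outer face, 60 mm above the bench; turns with the door. A small black finger pull (6 x 30 mm) stands 8 mm proud of the face beside it
- spindle_tip (a point): top of the steel spindle on the feeder's roof, on its axis, 127 mm above the bench. The feeder is a fixed grey sheet-metal box 120 mm deep, 150 mm wide, roof at 105 mm; the spindle (15 mm thick, on a black disc) stands in the middle of the roof. The frame is the feeder's: x points from the door side to the back, y to its left, z up
- chasing_hammer: bystander: small hammer with a wooden handle lying on the bench, 61x198x29 mm; origin at the middle of its underside
- flux_brush: bystander: flat wooden-handled brush on the bench, 16x138x8 mm; origin at the middle of its underside
- marker_pen: bystander: white and black marker pen, 17x135x16 mm, lying between the two spools; origin at the middle of its underside
- copper_coil: bystander: ring of copper wire lying on the bench, 64 mm across, 10 mm tall; origin at the middle of its underside

How it is judged:
By the outcome, as a careful person would: the job done as asked, in the order asked, and still so for the second after the job is handed in, while the arm keeps its last pose, push and grip.
It also fails if it takes over 72 s, if anything falls off the work surface, if the arm or the gripper's body presses on something with over 40 N, if the wrist force passes 120 N, or if a joint passes its speed limit or range.

## Working session

There is one attempt and no reset: what is moved stays moved. The work goes in short steps, Python scripts to look and compute and a tool call to move; the robot and the scene stay as the last step left them, time stands still between calls to the robot, and variables do not carry over. Pictures are saved under pics/ and viewed, at most 10 in all, crops included, and the job is handed in when it is done.

Besides the shell and the picture viewer there is one more tool, called after "Request:" by a JSON object that holds its "method" and its "body", one argument or row to a line. step_arm: Moves the arm, as the interface text tells. Its arguments: {"type":"object","properties":{"motion":{"type":"array","items":{"type":"object","properties":{"dr":{"type":"array","items":{"type":"number"}},"slide":{"type":"array","items":{"type":"number"}},"jaw":{"type":"number"}}}}},"required":["motion"]}

```bash
mkdir -p pics; python3 - <<'E'
from bench import arm, optics
import cv2, numpy as np
np.set_printoptions(precision=3,suppress=True)
print(arm.read_state())
for n in ("scene","top","wrist"):
    print(n,optics.camera_info(n))
for n in ("scene","top"):
    cv2.imwrite(f"pics/{n}0.png",optics.get_image(n))
E
```

```text
{'clock': 0.0, 'joints': array([-1.058,  0.386,  0.007, -0.   , -1.194, -0.259]), 'joint_vel': array([ 0.001,  0.001,  0.   , -0.   ,  0.   , -0.   ]), 'joint_efforts': array([  0.001, -39.229,  18.841,   4.186,  -0.005,  -0.   ]), 'position': array([ 156.799, -604.409,  230.232]), 'ee_rot': array([-0.126,  0.992,  0.001, -0.   ]), 'contact_force': array([-0.   ,  0.516, -0.641]), 'wrist_torque': array([-0.026,  0.014,  0.057]), 'grasp_force': 0.0, 'gripper_width': 85.25334230968076}
scene {'camera_matrix': array([[462.342,   0.   , 278.624],
       [  0.   , 462.342, 207.098],
       [  0.   ,   0.   ,   1.   ]]), 'view': array([[  -0.784,   -0.62 ,    0.02 ,  491.954],
       [   0.346,   -0.411,    0.844, -205.189],
       [  -0.515,    0.669,    0.536, -812.434],
       [   0.   ,    0.   ,    0.   ,    1.   ]])}
top {'camera_matrix': array([[536.22 ,   0.   , 287.825],
       [  0.   , 536.22 , 222.782],
       [  0.   ,   0.   ,   1.   ]]), 'view': array([[   -0.029,    -0.999,    -0.031,   176.27 ],
       [    0.997,    -0.031,     0.069,  -510.481],
       [   -0.07 ,    -0.029,     0.997, -1140.247],
       [    0.   ,     0.   ,     0.   ,     1.   ]])}
wrist {'camera_matrix': array([[341.582,   0.   , 281.962],
       [  0.   , 341.582, 212.312],
       [  0.   ,   0.   ,   1.   ]]), 'T_tool_cam': array([[   0.   ,    0.962,    0.272,   68.48 ],
       [   1.   ,   -0.   ,   -0.   ,    0.559],
       [  -0.   ,    0.272,   -0.962, -142.155],
       [   0.   ,    0.   ,    0.   ,    1.   ]])}
```

View pics/scene0.png

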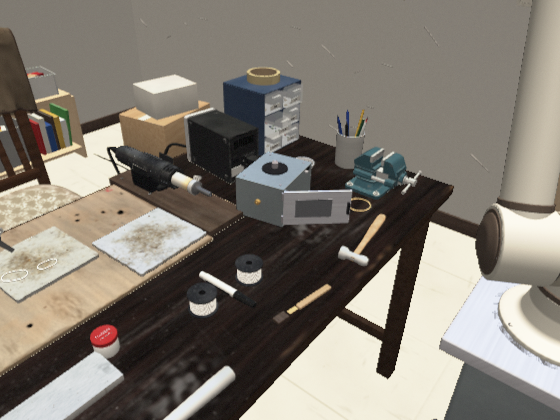

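View pics/top0.png

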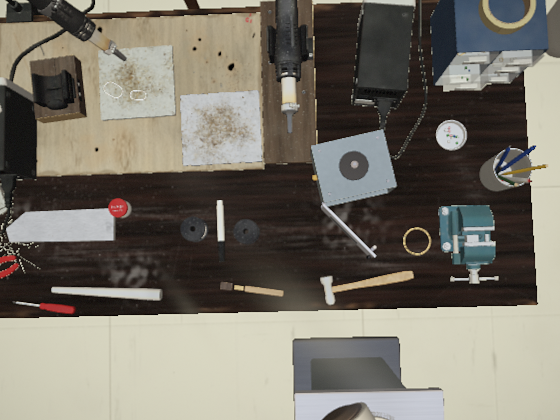

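The scene view shows the feeder at about (275,185), its door open to (348,207), and the spools at (203,300) and (249,268). In the top view the spools are at (194,230) and (245,232), the spindle at (354,165), and the door runs from (323,206) to (375,254).

```bash
cat > h.py <<'E'
import numpy as np, cv2
from scipy.spatial.transform import Rotation as R
from bench import arm, optics
np.set_printoptions(precision=3,suppress=True)
def cam(n,st=None):
    i=optics.camera_info(n)
    if n=="wrist":
        st=st or arm.read_state(); T=np.eye(4); T[:3,:3]=R.from_quat(st["ee_rot"]).as_matrix(); T[:3,3]=st["position"]
        return i["camera_matrix"],np.linalg.inv(T@i["T_tool_cam"])
    return i["camera_matrix"],i["view"]
def ray(c,uv):
    K,V=c; d=np.linalg.inv(K)@[uv[0],uv[1],1]; d=d*[1,-1,-1]
    return -V[:3,:3].T@V[:3,3], V[:3,:3].T@d
def onz(c,uv,z):
    o,d=ray(c,uv); return o+d*(z-o[2])/d[2]
def proj(c,p):
    K,V=c; q=V[:3,:3]@np.asarray(p,float)+V[:3,3]; q=K@(q*[1,-1,-1]); return q[:2]/q[2]
def tri(c1,u1,c2,u2):
    (a,d),(b,e)=ray(c1,u1),ray(c2,u2); s=np.linalg.lstsq(np.c_[d,-e],b-a,rcond=None)[0]
    p,q=a+d*s[0],b+e*s[1]; return (p+q)/2,np.linalg.norm(p-q)
E
python3 - <<'E'
from h import *
t=cv2.imread("pics/top0.png"); s=cv2.imread("pics/scene0.png"); T=cam("top"); S=cam("scene")
c=t[120:300,170:420]; cv2.imwrite("pics/topc.png",cv2.resize(c,None,fx=3,fy=3,interpolation=cv2.INTER_CUBIC))
c=s[140:330,170:410]; cv2.imwrite("pics/scenec.png",cv2.resize(c,None,fx=3,fy=3,interpolation=cv2.INTER_CUBIC))
for n,uv,z in [("sp1",(194,230),37),("sp2",(245,232),37),("spindle",(354,165),127),("c1",(311,147),105),("c2",(381,130),105),("c3",(397,185),105),("c4",(322,205),105),("edge",(375,254),102),("coil",(416,241),10)]:
    p=onz(T,uv,z);print(n,p,"scene px",proj(S,p))
E
```

```text
sp1 [505.001 362.146  37.   ] scene px [205.636 291.527]
sp2 [497.398 252.642  37.   ] scene px [250.196 262.63 ]
spindle [618.172  24.13  127.   ] scene px [276.249 160.327]
c1 [661.762 107.289 105.   ] scene px [237.329 176.323]
c2 [691.535 -35.003 105.   ] scene px [267.753 151.338]
c3 [578.652 -62.346 105.   ] scene px [311.872 161.048]
c4 [543.178  88.961 105.   ] scene px [284.696 190.645]
edge [442.011 -13.381 102.   ] scene px [350.964 188.851]
coil [ 468.213 -114.762   10.   ] scene px [359.196 202.039]
```

View pics/topc.png

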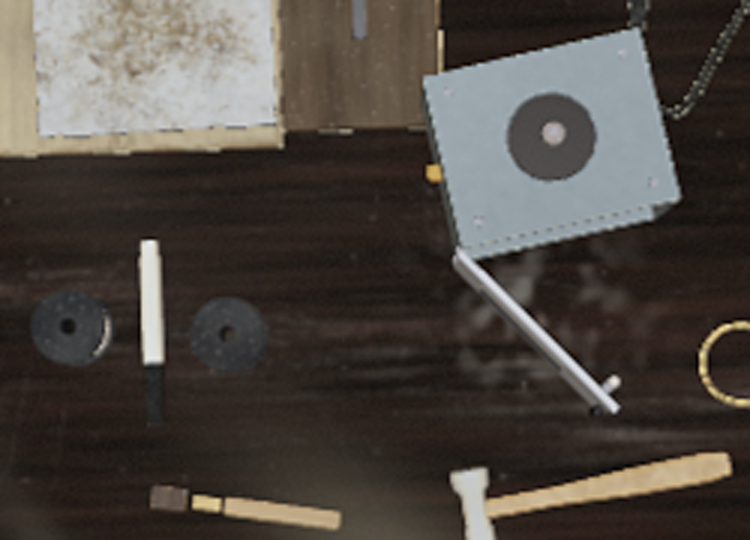

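View pics/scenec.png

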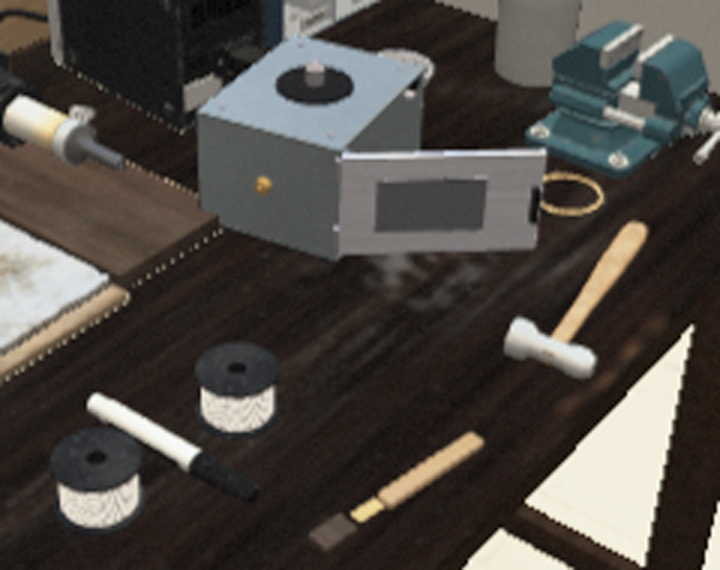

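The top crop gives the spool hubs at (68,327) and (229,335), the spindle at (553,132), the roof corners at (423,76) and (638,29), and the door top from (458,255) to (617,408). In the scene crop the hubs are at (96,457) and (236,368), the spindle at (316,67), and the door's top corners at (340,153) and (545,150).

```bash
python3 - <<'E'
from h import *
T=cam("top"); S=cam("scene")
t=lambda u,v:(170+u/3,120+v/3); s=lambda u,v:(170+u/3,140+v/3)
P={}
for n,a,b,z in [("sp1",t(68,327),s(96,457),37),("sp2",t(229,335),s(236,368),37),("tip",t(553,132),s(316,62),127),("edge",t(617,408),s(545,150),102),("hinge",t(460,256),s(342,153),102),("c1",t(423,76),s(199,110),105),("c2",t(638,29),s(294,38),105)]:
    p,e=tri(T,a,S,b); pt,ps=onz(T,a,z),onz(S,b,z); P[n]=(pt+ps)/2
    print(n,p,"gap",e,"top",pt[:2],"scene",ps[:2])
d=P["c2"]-P["c1"]; print("feeder -y dir deg",np.degrees(np.arctan2(d[1],d[0])))
d=P["edge"]-P["hinge"]; print("door dir",np.degrees(np.arctan2(d[1],d[0])),np.linalg.norm(d))
a=np.arctan2(*(P["c2"]-P["c1"])[1::-1]); f=np.array([-np.sin(a),np.cos(a)]) ; y=-np.array([np.cos(a),np.sin(a)])
print("hinge from tip",P["tip"][:2]-60*f+75*y)
E
```

```text
sp1 [508.285 366.097  35.774] gap 2.5454754308649 top [507.235 364.986] scene [508.409 367.607]
sp2 [499.805 251.289  34.496] gap 4.097886126621648 top [498.025 249.77 ] scene [499.561 254.581]
tip [620.835  23.428 124.95 ] gap 0.8022174241983321 top [620.141  23.401] scene [618.683  26.808]
edge [439.071 -14.224  99.813] gap 2.4512544518324475 top [437.996 -14.545] scene [438.319 -10.104]
hinge [544.095  87.226 102.797] gap 3.5154811664324837 top [542.725  86.198] scene [546.46   86.996]
c1 [665.462 106.985 102.737] gap 0.500703397102623 top [665.175 107.181] scene [662.364 109.877]
c2 [693.726 -39.12   99.169] gap 0.5477536343069279 top [692.096 -38.378] scene [686.338 -29.639]
feeder -y dir deg -79.87763368325479
door dir -137.0955940632153 145.30595696417515
hinge from tip [547.165  88.392]
```

Request:
{"method": "step_arm", "body": {
  "motion": [
    {"dr": [0, 0, 0], "slide": [-60, 20, 0], "jaw": 0},
    {"dr": [0, 0, -0.5], "slide": [-110, 60, 0], "jaw": 0},
    {"dr": [0, 0, -1], "slide": [-150, 110, 0], "jaw": 0},
    {"dr": [0, 0, -1.5], "slide": [-180, 160, 0], "jaw": 0},
    {"dr": [0, 0, -2], "slide": [-200, 210, 0], "jaw": 0},
    {"dr": [0, 0, -2.6], "slide": [-220, 260, 0], "jaw": 0},
    {"dr": [0, 0, -3.2], "slide": [-235, 310, 0], "jaw": 0},
    {"dr": [0, 0, -3.8], "slide": [-245, 350, 0], "jaw": 0}
  ]
}}

```text
clock: 1.1
position: [305.7, -202.9, 231.1]
ee_rot: [-0.384, 0.923, 0.0, 0.0]
contact_force: [0.2, 0.3, 1.2]
gripper_width: -0.3
grasp_force: 0.0
```

Request:
{"method": "step_arm", "body": {
  "motion": [
    {"dr": [0, 0, 0], "slide": [-55, 18, 0], "jaw": 0},
    {"dr": [0, 0, 0], "slide": [-110, 35, 0], "jaw": 0},
    {"dr": [0, 0, 0], "slide": [-165, 55, 0], "jaw": 0},
    {"dr": [0, 0, 0], "slide": [-220, 72, 10], "jaw": 0},
    {"dr": [0, 0, 0], "slide": [-262, 83, 30], "jaw": 0},
    {"dr": [0, 0, 0], "slide": [-262, 83, 80], "jaw": 0},
    {"dr": [0, 0, 0], "slide": [-262, 83, 130], "jaw": 0},
    {"dr": [0, 0, 0], "slide": [-262, 83, 171], "jaw": 0}
  ]
}}

```text
clock: 2.1
position: [432.3, 39.1, 58.5]
ee_rot: [-0.382, 0.924, 0.0, -0.001]
contact_force: [0.7, 0.1, 0.2]
gripper_width: 0.1
grasp_force: 0.0
```

```bash
python3 - <<'E'
from h import *
s=arm.read_state();print(s)
cv2.imwrite("pics/w1.png",optics.get_image("wrist"))
E
```

```text
{'clock': 2.1, 'joints': array([ 0.467,  0.291, -0.669, -0.   , -0.612, -1.253]), 'joint_vel': array([-0.003,  0.566, -0.355,  0.008,  0.943,  0.   ]), 'joint_efforts': array([ -0.062, -29.822,  11.648,   2.449,  -0.671,  -0.   ]), 'position': array([432.289,  39.053,  58.502]), 'ee_rot': array([-0.382,  0.924,  0.   , -0.001]), 'contact_force': array([0.677, 0.099, 0.207]), 'wrist_torque': array([-0.007, -0.038, -0.031]), 'grasp_force': 0.0, 'gripper_width': 0.12572964168032585}
```

View pics/w1.png

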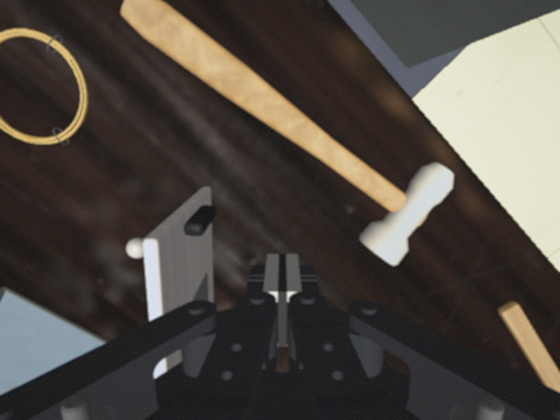

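The wrist view shows the door at about (180,260) with its finger pull at (200,220). The closed fingers at (285,280) are on its outer side with clear room, and the hammer is away at (400,220).

```bash
cat >> h.py <<'E'
def down(yaw): # tool pointing down, tool x at yaw (deg)
    a=np.radians(yaw); x=np.array([np.cos(a),np.sin(a),0]); z=np.array([0,0,-1.]); return np.c_[x,np.cross(z,x),z]
def rel(p0,yaw0,p,yaw): # slide and dr-z for a pose from commanded pose
    return np.round(down(yaw0).T@(np.array(p)-p0),1), round((yaw0-yaw)/8,2)
E
python3 - <<'E'
from h import *
R0=R.from_quat([-0.126,0.992,0,0]).as_matrix(); p=np.array([156.9,-605,231.3]); x=R0[:,0]; y0=np.degrees(np.arctan2(x[1],x[0]))
p=p+R0@[-245,350,0]; y0+=3.8*8; p=p+down(y0)@[-262,83,171]; print("commanded",p,y0)
H=np.array([546,88.])
def C(phi,r=115,off=19.3):
    a=np.radians(phi); return np.r_[H+r*np.array([np.cos(a),np.sin(a)])+off*np.array([np.sin(a),-np.cos(a)]),60]
for k in range(2):
    for i in range(8):
        phi=-137+ (i*4 if k==0 else 32-4+ (i+1)*3.5)
        print(k,phi,*rel(p,y0,C(phi),phi))
    p=C(phi); y0=phi
E
```

```text
commanded [433.714  38.816  60.3  ] -135.1225469924395
0 -137 [  0.  -21.3   0.3] 0.23
0 -133 [  1.4 -29.3   0.3] -0.27
0 -129 [  2.1 -37.5   0.3] -0.77
0 -125 [  2.3 -45.6   0.3] -1.27
0 -121 [  2.  -53.7   0.3] -1.77
0 -117 [  1.  -61.8   0.3] -2.27
0 -113 [ -0.5 -69.8   0.3] -2.77
0 -109 [ -2.5 -77.7   0.3] -3.27
1 -105.5 [ 1.  -7.1  0. ] -0.44
1 -102.0 [  1.5 -14.2   0. ] -0.88
1 -98.5 [  1.6 -21.3   0. ] -1.31
1 -95.0 [  1.3 -28.4   0. ] -1.75
1 -91.5 [  0.5 -35.5   0. ] -2.19
1 -88.0 [ -0.7 -42.5   0. ] -2.62
1 -84.5 [ -2.4 -49.4   0. ] -3.06
1 -81.0 [ -4.4 -56.2   0. ] -3.5
```

Request:
{"method": "step_arm", "body": {
  "motion": [
    {"dr": [0, 0, 0.2], "slide": [0, -13, 0], "jaw": 0},
    {"dr": [0, 0, 0.2], "slide": [0, -21, 0], "jaw": 0},
    {"dr": [0, 0, -0.3], "slide": [1.4, -29, 0], "jaw": 0},
    {"dr": [0, 0, -0.8], "slide": [2, -37.5, 0], "jaw": 0},
    {"dr": [0, 0, -1.3], "slide": [2.3, -45.6, 0], "jaw": 0},
    {"dr": [0, 0, -1.8], "slide": [2, -53.7, 0], "jaw": 0},
    {"dr": [0, 0, -2.3], "slide": [1, -61.8, 0], "jaw": 0},
    {"dr": [0, 0, -2.8], "slide": [-0.5, -69.8, 0], "jaw": 0}
  ]
}}

```text
clock: 3.15
position: [484.5, -10.4, 62.5]
ee_rot: [-0.555, 0.832, -0.001, 0.002]
contact_force: [0.6, -0.4, 0.9]
gripper_width: -0.1
grasp_force: 0.1
```

```bash
python3 - <<'E'
from h import *
s=arm.read_state();print(s["contact_force"],s["position"])
p=np.array([433.7,38.8,60.3])+down(-135.1)@[-.5,-69.8,0]; y0=-135.1+22.4; print(p,y0)
H=np.array([546,88.])
def C(phi,r=115,off=19.3):
    a=np.radians(phi); return np.r_[H+r*np.array([np.cos(a),np.sin(a)])+off*np.array([np.sin(a),-np.cos(a)]),60.3]
for phi in np.arange(-108.5,-76,4): print(phi,*rel(p,y0,C(phi),phi))
cv2.imwrite("pics/w2.png",optics.get_image("wrist"))
E
```

```text
[ 0.59  -0.38   0.931] [484.519 -10.358  62.547]
[483.324 -10.289  60.3  ] -112.69999999999999
-108.5 [ 1.2 -9.1  0. ] -0.52
-104.5 [  1.7 -17.2   0. ] -1.02
-100.5 [  1.6 -25.3   0. ] -1.52
-96.5 [  1.  -33.4   0. ] -2.02
-92.5 [ -0.3 -41.5   0. ] -2.52
-88.5 [ -2.1 -49.4   0. ] -3.02
-84.5 [ -4.4 -57.2   0. ] -3.52
-80.5 [ -7.3 -64.8   0. ] -4.02
-76.5 [-10.7 -72.2   0. ] -4.52
```

Request:
{"method": "step_arm", "body": {
  "motion": [
    {"dr": [0, 0, -0.5], "slide": [1.2, -9, 0], "jaw": 0},
    {"dr": [0, 0, -1], "slide": [1.7, -17, 0], "jaw": 0},
    {"dr": [0, 0, -1.5], "slide": [1.6, -25, 0], "jaw": 0},
    {"dr": [0, 0, -2], "slide": [1, -33.4, 0], "jaw": 0},
    {"dr": [0, 0, -2.5], "slide": [-0.3, -41.5, 0], "jaw": 0},
    {"dr": [0, 0, -3], "slide": [-2.1, -49.4, 0], "jaw": 0},
    {"dr": [0, 0, -3.3], "slide": [-3.3, -53.5, 0], "jaw": 0},
    {"dr": [0, 0, -3.5], "slide": [-4.4, -57, 0], "jaw": 0}
  ]
}}

```text
clock: 4.2
position: [538.3, -28.1, 62.1]
ee_rot: [0.739, -0.673, 0.001, -0.001]
contact_force: [-0.2, -1.0, 2.3]
gripper_width: -0.1
grasp_force: 1.0
```

```bash
python3 - <<'E'
from h import *
s=arm.read_state();print(s["contact_force"],s["position"])
w=optics.get_image("wrist"); t=optics.get_image("top")[120:280,280:440]
a=cv2.resize(w,(500,375)); b=cv2.resize(t,(300,300)); c=np.zeros((375,800,3),np.uint8); c[:,:500]=a; c[:300,500:]=b
cv2.imwrite("pics/m3.png",c)
E
```

```text
[-0.184 -1.047  2.261] [538.326 -28.1    62.088]
```

View pics/m3.png

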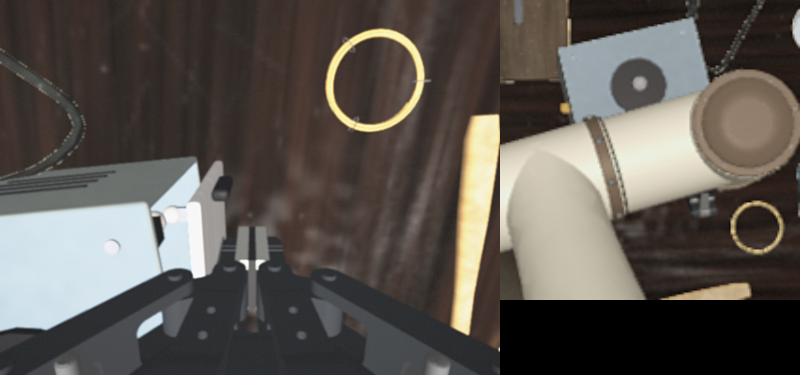

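The wrist view shows the fingers on the door's outer face, still a bit ajar. The ball catch gap is visible at (170,215), roughly 0.15 rad open, and the coil and hammer are clear.

Request:
{"method": "step_arm", "body": {
  "motion": [
    {"dr": [0, 0, -0.1], "slide": [-0.2, -2, 0], "jaw": 0},
    {"dr": [0, 0, -0.2], "slide": [-0.5, -4, 0], "jaw": 0},
    {"dr": [0, 0, -0.3], "slide": [-0.8, -6, 0], "jaw": 0},
    {"dr": [0, 0, -0.5], "slide": [-1.2, -8, 0], "jaw": 0},
    {"dr": [0, 0, -0.5], "slide": [-1.4, -9, 0], "jaw": 0},
    {"dr": [0, 0, -0.6], "slide": [-1.6, -10, 0], "jaw": 0},
    {"dr": [0, 0, -0.6], "slide": [-1.6, -10, 0], "jaw": 0},
    {"dr": [0, 0, -0.6], "slide": [-1.6, -10, 0], "jaw": 0}
  ]
}}

```text
clock: 5.3
position: [544.6, -26.4, 60.7]
ee_rot: [0.767, -0.642, -0.001, 0.002]
contact_force: [-6.1, -5.3, 8.6]
gripper_width: 0.2
grasp_force: 5.0
```

```bash
python3 - <<'E'
from h import *
s=arm.read_state();print(s["contact_force"],s["position"],s["wrist_torque"])
w=optics.get_image("wrist"); cv2.imwrite("pics/w4.png",w[150:350,60:340].repeat(2,0).repeat(2,1))
E
```

```text
[-6.142 -5.293  8.627] [544.608 -26.407  60.675] [-1.146  1.202 -0.073]
```

View pics/w4.png

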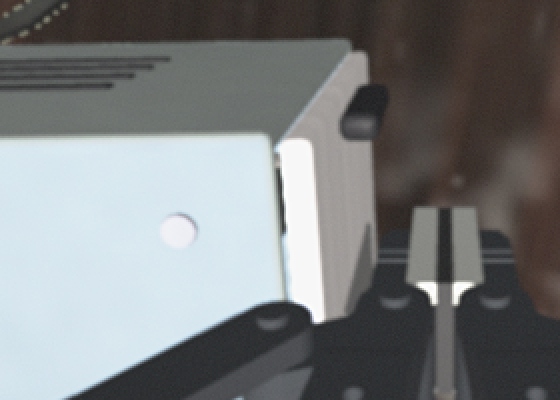

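The door is nearly shut, but the wider finger backs near (390,260) touch its top edge, and the tips at (445,235) are still off the face. I'll raise the tool so the tips do the pushing.

Request:
{"method": "step_arm", "body": {
  "motion": [
    {"dr": [0, 0, 0], "slide": [0, 5, -6], "jaw": 0},
    {"dr": [0, 0, 0], "slide": [0, 5, -23], "jaw": 0},
    {"dr": [0, 0, 0], "slide": [0, 2, -23], "jaw": 0},
    {"dr": [0, 0, 0], "slide": [0, -1, -23], "jaw": 0},
    {"dr": [0, 0, 0], "slide": [0, -4, -23], "jaw": 0},
    {"dr": [0, 0, 0], "slide": [0, -6, -23], "jaw": 0},
    {"dr": [0, 0, 0], "slide": [0, -7, -23], "jaw": 0},
    {"dr": [0, 0, 0], "slide": [0, -8, -23], "jaw": 0}
  ]
}}

```text
clock: 6.35
position: [551.3, -24.4, 82.5]
ee_rot: [0.767, -0.642, -0.003, 0.003]
contact_force: [-8.6, -0.5, 4.4]
gripper_width: -0.4
grasp_force: 4.2
```

```bash
python3 - <<'E'
from h import *
s=arm.read_state();print(s["contact_force"],s["position"],s["wrist_torque"])
E
```

```text
[-8.595 -0.481  4.393] [551.302 -24.367  82.486] [0.196 2.315 0.058]
```

Request:
{"method": "step_arm", "body": {
  "motion": [
    {"dr": [0, 0, 0], "slide": [0, -1, 0], "jaw": 0},
    {"dr": [0, 0, 0], "slide": [0, -2, 0], "jaw": 0},
    {"dr": [0, 0, 0], "slide": [0, -3, 0], "jaw": 0},
    {"dr": [0, 0, 0], "slide": [0, -4, 0], "jaw": 0},
    {"dr": [0, 0, 0], "slide": [0, -4, 0], "jaw": 0},
    {"dr": [0, 0, 0], "slide": [0, -4, 0], "jaw": 0},
    {"dr": [0, 0, 0], "slide": [0, -4, 0], "jaw": 0},
    {"dr": [0, 0, 0], "slide": [0, -4, 0], "jaw": 0}
  ]
}}

```text
clock: 7.35
position: [551.4, -24.4, 82.4]
ee_rot: [0.766, -0.642, -0.005, 0.006]
contact_force: [-15.3, 0.0, 11.0]
gripper_width: 0.2
grasp_force: 7.7
```

```bash
python3 - <<'E'
from h import *
s=arm.read_state();print(s["contact_force"],s["position"],s["wrist_torque"])
w=optics.get_image("wrist"); cv2.imwrite("pics/w5.png",w[150:350,60:340].repeat(2,0).repeat(2,1))
E
```

```text
[-15.349   0.041  11.   ] [551.409 -24.406  82.446] [0.306 4.232 0.074]
```

View pics/w5.png

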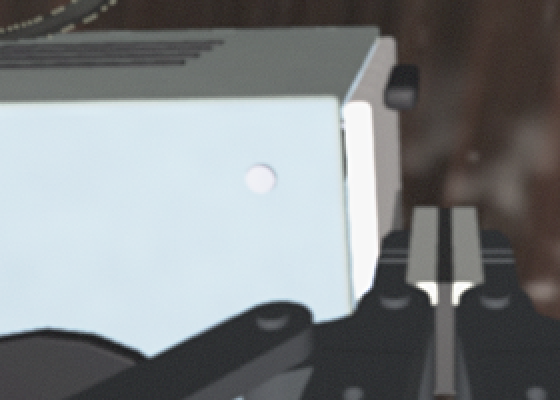

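The door now looks flush with the box, with only a thin seam at (347,200), and pushing harder does not move it. I'll back off and check whether it stays.

Request:
{"method": "step_arm", "body": {
  "motion": [
    {"dr": [0, 0, 0], "slide": [0, 0, 0], "jaw": 0},
    {"dr": [0, 0, 0], "slide": [0, 10, 0], "jaw": 0},
    {"dr": [0, 0, 0], "slide": [0, 30, 0], "jaw": 0},
    {"dr": [0, 0, 0], "slide": [0, 55, 0], "jaw": 0},
    {"dr": [0, 0, 0], "slide": [0, 55, 0], "jaw": 0},
    {"dr": [0, 0, 0], "slide": [0, 55, 0], "jaw": 0},
    {"dr": [0, 0, 0], "slide": [0, 55, 0], "jaw": 0},
    {"dr": [0, 0, 0], "slide": [0, 55, 0], "jaw": 0}
  ]
}}

```text
clock: 8.4
position: [505.1, -32.7, 83.2]
ee_rot: [0.767, -0.642, 0.0, -0.0]
contact_force: [0.0, 0.0, 0.0]
gripper_width: -0.0
grasp_force: 0.0
```

```bash
python3 - <<'E'
from h import *
s=arm.read_state();print(s["contact_force"],s["position"],s["wrist_torque"],s["joints"])
w=optics.get_image("wrist"); a=cv2.resize(w[120:320,0:280],(480,343),interpolation=cv2.INTER_CUBIC)
b=cv2.resize(optics.get_image("scene")[140:240,225:375],(514,343),interpolation=cv2.INTER_CUBIC)[:,:310]
cv2.imwrite("pics/m6.png",np.hstack([a,b]))
E
```

```text
[0.05  0.042 0.03 ] [505.116 -32.688  83.208] [0.001 0.029 0.022] [ 0.257  0.351 -0.475  0.    -0.744 -0.08 ]
```

View pics/m6.png

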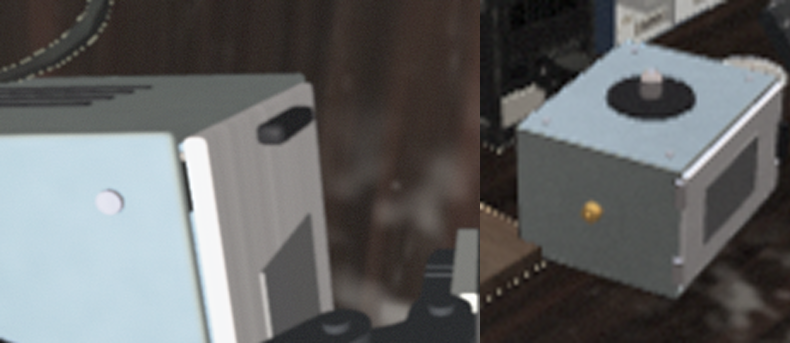

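```bash
python3 - <<'E'
from h import *
c=cam("wrist"); w=cv2.GaussianBlur(optics.get_image("wrist"),(3,3),0).astype(int)
A=[];B=[];C=[]
for v in range(206,318,4):
    r=w[v]; d=r[:,0]-r[:,2]; g=r.sum(1)
    # roof right edge: last bluish px, white strip extents
    blue=np.where((d>15)&(g>450))[0]; blue=blue[blue<170]; 
    wh=np.where((abs(d)<14)&(g>600))[0]; wh=wh[(wh>95)&(wh<170)]
    if len(blue)and len(wh)>2:
        A.append(onz(c,(blue.max(),v),105));B.append(onz(c,(wh.min(),v),102));C.append(onz(c,(wh.max(),v),102))
        if v%16==6 or v%16==14: print(v,blue.max(),wh.min(),wh.max())
for L in (A,B,C):
    L=np.array(L); l=cv2.fitLine(L[:,:2].astype(np.float32),cv2.DIST_HUBER,0,.01,.01).ravel(); print(len(L),np.degrees(np.arctan2(l[1],l[0]))%180,l[2:],L[0],L[-1])
E
```

```text
206 105 98 119
214 98 99 120
222 99 109 121
230 101 102 123
238 102 112 124
246 112 113 125
254 113 106 126
262 114 115 127
270 116 117 129
278 117 110 130
286 118 119 131
294 119 121 132
302 121 122 133
310 122 123 135
28 106.45938 [571.878 -36.167] [574.811 -57.316 105.   ] [566.035 -13.578 105.   ]
28 101.007675 [570.172 -28.002] [578.831 -55.798 102.   ] [566.859 -11.503 102.   ]
28 101.040016 [566.855 -35.416] [571.111 -57.182 102.   ] [562.423 -12.3   102.   ]
```

Request:
{"method": "step_arm", "body": {
  "motion": [
    {"dr": [0, 0, 0], "slide": [0, 0, -30], "jaw": 85},
    {"dr": [0, 0, 0], "slide": [0, 0, -70], "jaw": 85},
    {"dr": [0, 0, 0], "slide": [0, 0, -110], "jaw": 85},
    {"dr": [0, 0, 0], "slide": [0, 0, -140], "jaw": 85},
    {"dr": [0, 0, 0], "slide": [0, 0, -150], "jaw": 85},
    {"dr": [0, 0, 0], "slide": [0, 0, -150], "jaw": 85},
    {"dr": [0, 0, 0], "slide": [0, 0, -150], "jaw": 85},
    {"dr": [0, 0, 0], "slide": [0, 0, -150], "jaw": 85}
  ]
}}

```text
clock: 9.55
position: [503.9, -32.9, 232.0]
ee_rot: [0.767, -0.642, -0.001, 0.001]
contact_force: [0.3, -0.8, -0.1]
gripper_width: 85.0
grasp_force: 0.0
```

```bash
python3 - <<'E'
from h import *
import pickle
s=arm.read_state(); print(s["position"],s["ee_rot"],s["gripper_width"],s["contact_force"]); pickle.dump(s,open("s7.pkl","wb"))
c=cam("wrist",s); w=optics.get_image("wrist"); cv2.imwrite("pics/w7.png",w)
print("tip px",proj(c,(620,25,127)),"hinge",proj(c,(546,88,102)),"edge",proj(c,(568,-60,102)))
E
```

```text
[503.903 -32.917 231.952] [ 0.767 -0.642 -0.001  0.001] 84.96296088145272 [ 0.348 -0.806 -0.081]
tip px [122.06  255.663] hinge [212.865 321.432] edge [208.069 155.654]
```

View pics/w7.png

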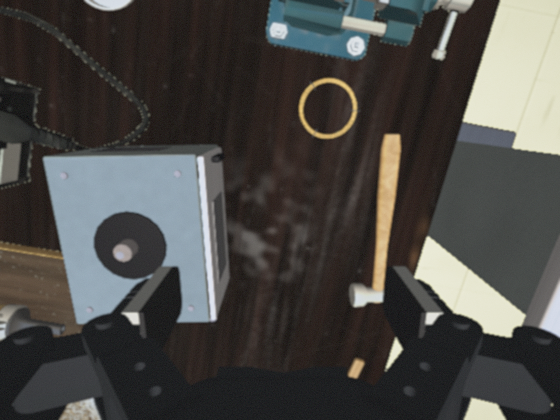

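The wrist view shows the roof from (48,157) to (200,152) to (217,320), the door strip seemingly flush along its right side at x≈205–215, and the spindle tip at (124,250). I've used all ten views, so I'll check the rest numerically.

```bash
python3 - <<'E'
from h import *
import pickle
s=pickle.load(open("s7.pkl","rb")); c=cam("wrist",s); w=cv2.imread("pics/w7.png").astype(int)
for v in (165,200,240,280,305):
    print(v,[(u,*w[v,u]) for u in range(194,222,2)])
# lateral edges by strongest gradients
g=cv2.GaussianBlur(w.astype(np.uint8),(3,3),0).astype(int)
def fit(P,z,name):
    P=np.array([onz(c,p,z)[:2] for p in P],np.float32); l=cv2.fitLine(P,cv2.DIST_HUBER,0,.01,.01).ravel()
    n=np.array([-l[1],l[0]]); print(name,len(P),np.degrees(np.arctan2(l[1],l[0]))%180,l[2:],"resid",np.std((P-l[2:])@n))
back=[];red=[]
for v in range(170,310,3):
    b=g[v,:,0]-g[v,:,2]; L=g[v].sum(1)
    k=np.diff(L[35:90]); back.append((35+np.argmax(k)+.5,v))
fit(back,105,"back")
m=((g[...,2]<140)&(g.min(2)>0)); 
spin=w[235:262,112:142]; d=spin[...,2]-spin[...,0]; mk=(spin.sum(2)>330)
ys,xs=np.nonzero(mk); print("spindle px",xs.mean()+112,ys.mean()+235,len(xs),d[mk].mean(),xs.min()+112,xs.max()+112,ys.min()+235,ys.max()+235)
E
```

```text
165 [(194, np.int64(175), np.int64(167), np.int64(152)), (196, np.int64(116), np.int64(118), np.int64(113)), (198, np.int64(197), np.int64(186), np.int64(179)), (200, np.int64(238), np.int64(226), np.int64(220)), (202, np.int64(232), np.int64(223), np.int64(220)), (204, np.int64(161), np.int64(162), np.int64(166)), (206, np.int64(104), np.int64(108), np.int64(109)), (208, np.int64(103), np.int64(105), np.int64(108)), (210, np.int64(102), np.int64(103), np.int64(106)), (212, np.int64(103), np.int64(105), np.int64(108)), (214, np.int64(103), np.int64(105), np.int64(107)), (216, np.int64(104), np.int64(106), np.int64(109)), (218, np.int64(104), np.int64(105), np.int64(108)), (220, np.int64(103), np.int64(103), np.int64(105))]
200 [(194, np.int64(180), np.int64(166), np.int64(149)), (196, np.int64(179), np.int64(166), np.int64(147)), (198, np.int64(152), np.int64(148), np.int64(138)), (200, np.int64(162), np.int64(156), np.int64(146)), (202, np.int64(232), np.int64(222), np.int64(218)), (204, np.int64(237), np.int64(225), np.int64(220)), (206, np.int64(196), np.int64(189), np.int64(189))
[... 1973 characters left out ...]
p.int64(179), np.int64(165), np.int64(148)), (202, np.int64(177), np.int64(163), np.int64(144)), (204, np.int64(181), np.int64(168), np.int64(149)), (206, np.int64(168), np.int64(160), np.int64(145)), (208, np.int64(119), np.int64(122), np.int64(116)), (210, np.int64(214), np.int64(198), np.int64(192)), (212, np.int64(238), np.int64(228), np.int64(222)), (214, np.int64(212), np.int64(204), np.int64(204)), (216, np.int64(116), np.int64(118), np.int64(123)), (218, np.int64(106), np.int64(109), np.int64(110)), (220, np.int64(77), np.int64(77), np.int64(80))]
back 47 101.22753 [681.712  31.477] resid 0.2507472
spindle px 122.13358778625954 252.50763358778624 262 5.648854961832061 113 131 244 261
```

The seam is parallel: the door's outer face is at 101.0° and the box's back edge at 101.2°. So the door is seated. Next I'll go over the spools.

Request:
{"method": "step_arm", "body": {
  "motion": [
    {"dr": [0, 0, 0], "slide": [-40, -7, 0], "jaw": 85},
    {"dr": [0, 0, 0.2], "slide": [-90, -16, 0], "jaw": 85},
    {"dr": [0, 0, 0.4], "slide": [-145, -26, 0], "jaw": 85},
    {"dr": [0, 0, 0.7], "slide": [-200, -35, 0], "jaw": 85},
    {"dr": [0, 0, 1], "slide": [-255, -45, 0], "jaw": 85},
    {"dr": [0, 0, 1.3], "slide": [-305, -54, 0], "jaw": 85},
    {"dr": [0, 0, 1.3], "slide": [-338, -60, 0], "jaw": 85},
    {"dr": [0, 0, 1.3], "slide": [-338, -60, 0], "jaw": 85}
  ]
}}

```text
clock: 10.6
position: [503.6, 312.5, 232.0]
ee_rot: [-0.707, 0.708, 0.0, -0.001]
contact_force: [-0.1, -0.1, 0.1]
gripper_width: 85.0
grasp_force: 0.0
```

```bash
cat >> h.py <<'E'
def spools(name="wrist",guess=((508,366),(499,252)),out=None):
    """Spool centres: white winding/dark flange; flange top by masking near the guess on grey level."""
    s=arm.read_state(); c=cam(name,s); w=optics.get_image(name)
    if out: cv2.imwrite(out,w)
    return s,c,w
E
python3 - <<'E'
from h import *
s,c,w=spools(out="pics/w8.png"); print(s["clock"],s["position"],s["ee_rot"],s["joints"],s["joint_vel"].max())
for g in ((508,366),(499,252)):
    u,v=proj(c,(*g,37)); print("guess px",u,v)
    r=[np.linalg.norm(proj(c,(g[0]+a,g[1]+b,37))-[u,v]) for a,b in((27,0),(0,27))]; print(r)
    u,v=int(u),int(v); 
    gr=cv2.cvtColor(w,cv2.COLOR_BGR2GRAY)[v-50:v+50,u-50:u+50]
    print(gr[::6,::6])
E
```

```text
10.6 [503.639 312.473 231.954] [-0.707  0.708  0.    -0.001] [ 0.828  0.33  -0.072 -0.    -1.17  -0.83 ] 0.011676825621272082
guess px 277.8351051381993 236.9897694881549
[np.float64(25.80249930534412), np.float64(23.854687549029734)]
[[230 234 233 236 233 234 232 232 232 231 230 223 224  37  37  36  41]
 [ 45  39  43  46  48  50  47  38  33  25  38  48  43  41  40  40  35]
 [ 35  43  39  43  50  53  43  45  38  28  40  39  48  40  41  42  35]
 [ 39  36  43  47  54  51  42  39  41  35  40  42  46  41  43  41  37]
 [ 35  34  44  53  50  52  42 136 200 187  97  43  47  39  39  38  40]
 [ 39  33  44  48  49  51 177  56  65  61 103 142  43  38  38  40  38]
 [ 34  33  60  45  52  47  53  59  65  58  58  57  59  38  38  39  38]
 [ 39  33  52  45  50  57  67  61  65  61  74  63  56  40  40  34  40]
 [ 32  34  47  41  49  63  54  59  33  58  63  66  67  35  41  36  36]
 [ 36  31  50  41  48  51  55  61  27  39  67  69  66  31  38  36  38]
 [ 33  27  46  48  46  57  57  54  59  60  60  65  64  34  40  35  44]
 [ 33  31  46  44  44  58  54  55  58  51  74  61  37  34  41  35  35]
 [ 35  44  41
[... 672 characters left out ...]
36 39 41 37 37 34 47 53 54 56 45 43 40 36 39 41 41]
 [39 43 38 38 33 47 64 69 62 57 56 48 42 41 42 42 37]
 [33 41 36 35 37 65 70 67 63 56 52 48 49 39 42 39 37]
 [38 42 42 39 59 62 66 64 63 57 52 47 50 40 41 39 34]
 [33 44 40 39 62 65 66 64 58 60 53 54 52 40 41 39 37]
 [37 40 39 41 56 68 63 63 58 45 55 52 52 41 42 41 37]
 [35 40 47 40 58 63 72 67 61 68 65 54 58 43 43 41 34]
 [37 37 40 39 45 72 64 63 62 55 54 54 60 43 38 41 39]
 [36 37 41 37 41 57 61 57 58 49 68 50 51 44 38 42 39]
 [43 35 34 48 41 39 49 53 53 67 47 48 52 45 42 46 42]
 [41 38 44 43 45 43 38 40 53 44 42 47 47 42 42 39 38]
 [38 36 42 41 46 41 44 47 48 44 47 44 50 42 39 41 38]
 [40 33 41 46 41 40 45 44 42 44 44 43 47 44 40 38 37]]
```

```bash
python3 - <<'E'
from h import *
w=cv2.imread("pics/w8.png"); c=cam("wrist")
g=cv2.bilateralFilter(cv2.cvtColor(w,cv2.COLOR_BGR2GRAY),7,25,5); g=np.clip((g.astype(int)-25)*4,0,255).astype(np.uint8)
for n,p in (("sp1",(508,366)),("sp2",(499,252))):
    u,v=proj(c,(*p,37)).astype(int); r=g[v-50:v+50,u-50:u+50]
    h=cv2.HoughCircles(r,cv2.HOUGH_GRADIENT,1,50,param1=120,param2=8,minRadius=22,maxRadius=31)
    if h is not None:
        q=h[0,0]; px=(u-50+q[0],v-50+q[1]); print(n,"circle",px,q[2],onz(c,px,37))
    gr=cv2.cvtColor(w,cv2.COLOR_BGR2GRAY); cc=cv2.GaussianBlur(gr,(5,5),0)[v-12:v+16,u-12:u+14]; k=np.unravel_index(cc.argmin(),cc.shape); px=(u-12+k[1],v-12+k[0]); print(n,"hole",px,cc.min(),onz(c,px,37))
    wh=(gr[v-50:v+50,u-50:u+50]>45).astype(np.uint8)*0
w7=cv2.imread("pics/w7.png")
import pickle
c7=cam("wrist",pickle.load(open("s7.pkl","rb")))
for px in ((122.1,252.5),(124,250)): print("tip",onz(c7,px,127))
E
```

```text
sp1 circle (np.float64(277.5), np.float64(237.5)) 23.6 [508.331 365.248  37.   ]
sp1 hole (np.int64(275), np.int64(237)) 25 [510.945 364.684  37.   ]
sp2 circle (np.float64(286.5), np.float64(124.5)) 29.3 [498.99  250.607  37.   ]
sp2 hole (np.int64(289), np.int64(129)) 48 [496.587 254.799  37.   ]
tip [619.981  22.35  127.   ]
tip [618.639  19.997 127.   ]
```

Request:
{"method": "step_arm", "body": {
  "motion": [
    {"dr": [0, 0, 0], "slide": [-30, -3, 20], "jaw": 85},
    {"dr": [0, 0, 0], "slide": [-53, -5, 60], "jaw": 85},
    {"dr": [0, 0, 0], "slide": [-53, -5, 105], "jaw": 85},
    {"dr": [0, 0, 0], "slide": [-53, -5, 145], "jaw": 85},
    {"dr": [0, 0, 0], "slide": [-53, -5, 180], "jaw": 85},
    {"dr": [0, 0, 0], "slide": [-53, -5, 205], "jaw": 85},
    {"dr": [0, 0, 0], "slide": [-53, -5, 220], "jaw": 85},
    {"dr": [0, 0, 0], "slide": [-53, -5, 226], "jaw": 85}
  ]
}}

```text
clock: 11.65
position: [509.4, 362.6, 6.8]
ee_rot: [-0.705, 0.709, -0.0, -0.0]
contact_force: [-1.0, -0.6, 0.7]
gripper_width: 84.9
grasp_force: 0.0
```

```bash
python3 - <<'E'
from h import *
s=arm.read_state(); print(s["position"],s["contact_force"],s["gripper_width"],s["wrist_torque"])
E
```

```text
[509.393 362.605   6.809] [-0.951 -0.623  0.692] 84.94536622626737 [ 0.037  0.003 -0.035]
```

Request:
{"method": "step_arm", "body": {
  "motion": [
    {"dr": [0, 0, 0], "slide": [-2, 1, 0], "jaw": 85},
    {"dr": [0, 0, 0], "slide": [-2, 1, 0], "jaw": 70},
    {"dr": [0, 0, 0], "slide": [-2, 1, 0], "jaw": 60},
    {"dr": [0, 0, 0], "slide": [-2, 1, 0], "jaw": 50},
    {"dr": [0, 0, 0], "slide": [-2, 1, 0], "jaw": 45},
    {"dr": [0, 0, 0], "slide": [-2, 1, 0], "jaw": 45},
    {"dr": [0, 0, 0], "slide": [-2, 1, 0], "jaw": 45},
    {"dr": [0, 0, 0], "slide": [-2, 1, 0], "jaw": 45}
  ]
}}

```text
clock: 12.65
position: [508.8, 366.0, 8.7]
ee_rot: [-0.706, 0.708, -0.0, 0.001]
contact_force: [-0.5, 0.1, 6.1]
gripper_width: 51.4
grasp_force: 63.6
```

```bash
python3 - <<'E'
from h import *
s=arm.read_state(); print(s["position"],s["contact_force"],s["gripper_width"],s["grasp_force"],s["wrist_torque"])
E
```

```text
[508.85  366.017   8.713] [-0.52   0.121  6.09 ] 51.43323910092986 63.60281455563381 [-0.078  0.349  0.008]
```

Request:
{"method": "step_arm", "body": {
  "motion": [
    {"dr": [0, 0, 0], "slide": [0, 0, -8], "jaw": 45},
    {"dr": [0, 0, 0], "slide": [0, 0, -20], "jaw": 45},
    {"dr": [0, 0, 0], "slide": [0, 0, -35], "jaw": 45},
    {"dr": [0, 0, 0], "slide": [0, 0, -48], "jaw": 45},
    {"dr": [0, 0, 0], "slide": [0, 0, -54], "jaw": 45},
    {"dr": [0, 0, 0], "slide": [0, 0, -54], "jaw": 45},
    {"dr": [0, 0, 0], "slide": [0, 0, -54], "jaw": 45},
    {"dr": [0, 0, 0], "slide": [0, 0, -54], "jaw": 45}
  ]
}}

```text
clock: 13.65
position: [508.0, 365.1, 60.7]
ee_rot: [-0.705, 0.709, -0.0, -0.001]
contact_force: [0.3, -0.0, -3.9]
gripper_width: 51.6
grasp_force: 63.4
```

Request:
{"method": "step_arm", "body": {
  "motion": [
    {"dr": [0, 0, 0], "slide": [0, 0, 0], "jaw": 45},
    {"dr": [0, 0, 0], "slide": [0, 0, 0], "jaw": 45},
    {"dr": [0, 0, 0], "slide": [0, 0, 0], "jaw": 45},
    {"dr": [0, 0, 0], "slide": [0, 0, 0], "jaw": 45},
    {"dr": [0, 0, 0], "slide": [0, 0, 0], "jaw": 45},
    {"dr": [0, 0, 0], "slide": [0, 0, 0], "jaw": 45},
    {"dr": [0, 0, 0], "slide": [0, 0, 0], "jaw": 45},
    {"dr": [0, 0, 0], "slide": [0, 0, 0], "jaw": 45}
  ]
}}

```text
clock: 14.65
position: [508.3, 365.4, 61.3]
ee_rot: [-0.706, 0.709, -0.0, 0.0]
contact_force: [-0.7, 0.8, -3.2]
gripper_width: 51.4
grasp_force: 63.4
```

```bash
python3 - <<'E'
from h import *
F=[]
for i in range(8):
    s=arm.read_state(); F.append(s["contact_force"]); w=optics.get_image("wrist")
print(np.mean(F,0),np.std(F,0),s["position"],s["ee_rot"],s["gripper_width"],s["grasp_force"],s["clock"])
cv2.imwrite("pics/sp1_lift.png",w)
E
```

```text
[-0.135 -0.198 -3.561] [0.432 0.621 0.436] [508.257 365.436  61.301] [-0.706  0.709 -0.    -0.   ] 51.285332084600086 63.36274377303198 15.0
```

3.6 N, about 0.36 kg, points to the solder. I'll set spool 1 back where it stood and lift the other.

Request:
{"method": "step_arm", "body": {
  "motion": [
    {"dr": [0, 0, 0], "slide": [0, 0, 12], "jaw": 45},
    {"dr": [0, 0, 0], "slide": [0, 0, 26], "jaw": 45},
    {"dr": [0, 0, 0], "slide": [0, 0, 40], "jaw": 45},
    {"dr": [0, 0, 0], "slide": [0, 0, 47], "jaw": 45},
    {"dr": [0, 0, 0], "slide": [0, 0, 51], "jaw": 45},
    {"dr": [0, 0, 0], "slide": [0, 0, 53], "jaw": 45},
    {"dr": [0, 0, 0], "slide": [0, 0, 53.5], "jaw": 45},
    {"dr": [0, 0, 0], "slide": [0, 0, 53.5], "jaw": 45}
  ]
}}

```text
clock: 16.05
position: [508.4, 365.4, 8.7]
ee_rot: [-0.706, 0.709, -0.0, 0.0]
contact_force: [-3.2, -1.5, 1.9]
gripper_width: 51.5
grasp_force: 63.9
```

Request:
{"method": "step_arm", "body": {
  "motion": [
    {"dr": [0, 0, 0], "slide": [0, 0, 0], "jaw": 45},
    {"dr": [0, 0, 0], "slide": [0, 0, 0], "jaw": 52},
    {"dr": [0, 0, 0], "slide": [0, 0, 0], "jaw": 56},
    {"dr": [0, 0, 0], "slide": [0, 0, 0], "jaw": 62},
    {"dr": [0, 0, 0], "slide": [0, 0, 0], "jaw": 72},
    {"dr": [0, 0, 0], "slide": [0, 0, 0], "jaw": 85},
    {"dr": [0, 0, 0], "slide": [0, 0, 0], "jaw": 85},
    {"dr": [0, 0, 0], "slide": [0, 0, 0], "jaw": 85}
  ]
}}

```text
clock: 17.05
position: [508.3, 365.4, 7.8]
ee_rot: [-0.706, 0.709, 0.0, 0.0]
contact_force: [0.5, -0.6, 0.0]
gripper_width: 85.1
grasp_force: 0.0
```

```bash
python3 - <<'E'
from h import *
s=arm.read_state(); print(s["position"],s["contact_force"],s["gripper_width"],s["clock"])
E
```

```text
[508.274 365.449   7.808] [ 0.487 -0.623  0.033] 85.13009170137653 17.05
```

Request:
{"method": "step_arm", "body": {
  "motion": [
    {"dr": [0, 0, 0], "slide": [0, 0, -20], "jaw": 85},
    {"dr": [0, 0, 0], "slide": [0, 0, -55], "jaw": 85},
    {"dr": [0, 0, 0], "slide": [5, 0, -95], "jaw": 85},
    {"dr": [0, 0, 0], "slide": [35, 3, -110], "jaw": 85},
    {"dr": [0, 0, 0], "slide": [75, 6, -110], "jaw": 85},
    {"dr": [0, 0, 0], "slide": [105, 9, -110], "jaw": 85},
    {"dr": [0, 0, 0], "slide": [114, 9.3, -110], "jaw": 85},
    {"dr": [0, 0, 0], "slide": [114, 9.3, -110], "jaw": 85}
  ]
}}

```text
clock: 18.05
position: [498.8, 251.5, 118.1]
ee_rot: [-0.705, 0.709, -0.0, 0.0]
contact_force: [0.7, 0.6, -0.1]
gripper_width: 85.1
grasp_force: 0.0
```

```bash
python3 - <<'E'
from h import *
s,c,w=spools(out="pics/w9.png"); print(s["position"],s["clock"])
gr=cv2.cvtColor(w,cv2.COLOR_BGR2GRAY)
g=cv2.bilateralFilter(gr,7,25,5); g=np.clip((g.astype(int)-25)*4,0,255).astype(np.uint8)
p=proj(c,(499,251.5,37)); e=[np.linalg.norm(proj(c,(499+a,251.5+b,37))-p) for a,b in((27,0),(0,27))]; print(p,e)
u,v=p.astype(int); R_=70; r=g[v-R_:v+R_,u-R_:u+R_]
h=cv2.HoughCircles(r,cv2.HOUGH_GRADIENT,1,30,param1=120,param2=8,minRadius=int(min(e))-3,maxRadius=int(max(e))+4)
for q in h[0,:3]: print(q,onz(c,(u-R_+q[0],v-R_+q[1]),37))
print(gr[v-R_:v+R_:8,u-R_:u+R_:8])
E
```

```text
[498.775 251.481 118.085] 18.05
[281.884 219.501] [np.float64(39.51665886086482), np.float64(36.665321774038105)]
[66.5 71.5 36.8] [502.    252.201  37.   ]
[[ 32  43  35  37  34  37  44  47  48  43  39  41  44  36  36  33  44  33]
 [ 37  42  39  40  35  41  47  49  46  44  41  42  44  38  45  39  43  36]
 [ 37  44  36  41  35  41  49  46  51  47  45  43  40  44  42  39  44  35]
 [ 35  35  39  44  35  39  46  45  47  49  41  41  47  40  38  36  42  38]
 [ 33  39  42  41  33  40  48  68 168 184  80  42  40  44  43  38  41  35]
 [ 30  39  41  45  36  50  52  63  62  64  57  69  55  42  43  37  42  34]
 [ 34  39  41  44  38  58  77  67  72  56  55  54  51  47  47  43  43  34]
 [ 37  37  42  40  36  67  65  68  65  57  54  54  49  50  45  36  44  38]
 [ 39  38  37  40  57  66  66  66  66  64  57  54  49  54  42  39  41  39]
 [ 37  35  35  41  60  61  71  66  26  19  62  52  51  55  43  40  42  38]
 [ 36  36  38  41  58  61  61  63  48  34  63  59  54  60  45  41  44  35]
 [ 38  36  37  43  40  70  66  68  64  59  53  54  59  53  45  36  39  37]
 [ 38  37  38  45  42  57  65  59  56  57  52  51  54  54  37  39  43  40]
 [ 39  36  38  48  42  44  46  58  56  56  52  45  45  48  42  42  41  37]
 [ 35  32  39  42  42  41  41  44  48  42  50  43  49  47  38  38  43  38]
 [ 37  36  40  40  49  46  42  50  52  50  57  58  42  39  37  32  38  37]
 [216 217 218 221 223 224 225 226 228 230 232 234  41  50  44  41  36  39]
 [238 237 238 238 238 237 237 237 238 238 238 239  38  48  42  42  51  44]]
```

Request:
{"method": "step_arm", "body": {
  "motion": [
    {"dr": [0, 0, 0], "slide": [-0.5, -1.4, 25], "jaw": 85},
    {"dr": [0, 0, 0], "slide": [-0.5, -1.4, 60], "jaw": 85},
    {"dr": [0, 0, 0], "slide": [-0.5, -1.4, 90], "jaw": 85},
    {"dr": [0, 0, 0], "slide": [-0.5, -1.4, 105], "jaw": 85},
    {"dr": [0, 0, 0], "slide": [-0.5, -1.4, 110], "jaw": 85},
    {"dr": [0, 0, 0], "slide": [-0.5, -1.4, 110], "jaw": 70},
    {"dr": [0, 0, 0], "slide": [-0.5, -1.4, 110], "jaw": 60},
    {"dr": [0, 0, 0], "slide": [-0.5, -1.4, 110], "jaw": 52}
  ]
}}

```text
clock: 19.1
position: [500.6, 252.5, 9.1]
ee_rot: [-0.706, 0.709, -0.0, 0.001]
contact_force: [-0.9, 0.2, 2.8]
gripper_width: 52.7
grasp_force: 23.1
```

Request:
{"method": "step_arm", "body": {
  "motion": [
    {"dr": [0, 0, 0], "slide": [0, 0, 0], "jaw": 45},
    {"dr": [0, 0, 0], "slide": [0, 0, 0], "jaw": 45},
    {"dr": [0, 0, 0], "slide": [0, 0, 0], "jaw": 45},
    {"dr": [0, 0, 0], "slide": [0, 0, -8], "jaw": 45},
    {"dr": [0, 0, 0], "slide": [0, 0, -20], "jaw": 45},
    {"dr": [0, 0, 0], "slide": [0, 0, -35], "jaw": 45},
    {"dr": [0, 0, 0], "slide": [0, 0, -48], "jaw": 45},
    {"dr": [0, 0, 0], "slide": [0, 0, -52], "jaw": 45}
  ]
}}

```text
clock: 20.1
position: [500.4, 252.4, 61.3]
ee_rot: [-0.706, 0.709, -0.0, 0.001]
contact_force: [0.1, -0.0, -0.3]
gripper_width: 51.5
grasp_force: 63.0
```

Request:
{"method": "step_arm", "body": {
  "motion": [
    {"dr": [0, 0, 0], "slide": [0, 0, 0], "jaw": 45},
    {"dr": [0, 0, 0], "slide": [0, 0, 0], "jaw": 45},
    {"dr": [0, 0, 0], "slide": [0, 0, 0], "jaw": 45},
    {"dr": [0, 0, 0], "slide": [0, 0, 0], "jaw": 45},
    {"dr": [0, 0, 0], "slide": [0, 0, 0], "jaw": 45},
    {"dr": [0, 0, 0], "slide": [0, 0, 0], "jaw": 45},
    {"dr": [0, 0, 0], "slide": [0, 0, 0], "jaw": 45},
    {"dr": [0, 0, 0], "slide": [0, 0, 0], "jaw": 45}
  ]
}}

```text
clock: 21.1
position: [499.9, 252.0, 59.9]
ee_rot: [-0.706, 0.709, 0.0, 0.0]
contact_force: [-1.1, -0.0, -1.4]
gripper_width: 51.2
grasp_force: 63.0
```

```bash
python3 - <<'E'
from h import *
F=[]
for i in range(8):
    s=arm.read_state(); F.append(s["contact_force"]); w=optics.get_image("wrist")
print(np.mean(F,0),np.std(F,0),s["position"],s["gripper_width"],s["grasp_force"],s["clock"])
cv2.imwrite("pics/sp2_lift.png",w)
E
```

```text
[ 0.355 -0.111 -1.186] [0.7   0.689 0.316] [499.852 251.988  59.826] 51.51520935735402 62.96891248959582 21.45
```

Spool 2 reads 1.2 N, a third of spool 1, so it is the aluminium. I'll set it back where it stood.

Request:
{"method": "step_arm", "body": {
  "motion": [
    {"dr": [0, 0, 0], "slide": [0, 0, 12], "jaw": 45},
    {"dr": [0, 0, 0], "slide": [0, 0, 26], "jaw": 45},
    {"dr": [0, 0, 0], "slide": [0, 0, 38], "jaw": 45},
    {"dr": [0, 0, 0], "slide": [0, 0, 45], "jaw": 45},
    {"dr": [0, 0, 0], "slide": [0, 0, 49], "jaw": 45},
    {"dr": [0, 0, 0], "slide": [0, 0, 51], "jaw": 45},
    {"dr": [0, 0, 0], "slide": [0, 0, 51.5], "jaw": 45},
    {"dr": [0, 0, 0], "slide": [0, 0, 51.5], "jaw": 45}
  ]
}}

```text
clock: 22.5
position: [499.8, 251.9, 9.4]
ee_rot: [-0.706, 0.709, -0.0, 0.0]
contact_force: [-3.2, -1.8, 6.0]
gripper_width: 51.4
grasp_force: 63.9
```

Request:
{"method": "step_arm", "body": {
  "motion": [
    {"dr": [0, 0, 0], "slide": [0, 0, 0], "jaw": 45},
    {"dr": [0, 0, 0], "slide": [0, 0, 0], "jaw": 52},
    {"dr": [0, 0, 0], "slide": [0, 0, 0], "jaw": 56},
    {"dr": [0, 0, 0], "slide": [0, 0, 0], "jaw": 62},
    {"dr": [0, 0, 0], "slide": [0, 0, 0], "jaw": 72},
    {"dr": [0, 0, 0], "slide": [0, 0, 0], "jaw": 85},
    {"dr": [0, 0, 0], "slide": [0, 0, 0], "jaw": 85},
    {"dr": [0, 0, 0], "slide": [0, 0, 0], "jaw": 85}
  ]
}}

```text
clock: 23.5
position: [499.8, 252.0, 8.3]
ee_rot: [-0.705, 0.709, 0.0, -0.0]
contact_force: [0.4, -0.1, 0.1]
gripper_width: 84.6
grasp_force: 0.0
```

Request:
{"method": "step_arm", "body": {
  "motion": [
    {"dr": [0, 0, 0], "slide": [0, 0, -20], "jaw": 85},
    {"dr": [0, 0, 0], "slide": [0, 0, -55], "jaw": 85},
    {"dr": [0, 0, 0], "slide": [-5, 0, -95], "jaw": 85},
    {"dr": [0, 0, 0], "slide": [-35, -3, -110], "jaw": 85},
    {"dr": [0, 0, 0], "slide": [-75, -6, -110], "jaw": 85},
    {"dr": [0, 0, 0], "slide": [-105, -8, -110], "jaw": 85},
    {"dr": [0, 0, 0], "slide": [-113.5, -8.3, -110], "jaw": 85},
    {"dr": [0, 0, 0], "slide": [-113.5, -8.3, -110], "jaw": 85}
  ]
}}

```text
clock: 24.5
position: [508.3, 365.3, 117.9]
ee_rot: [-0.706, 0.709, 0.0, -0.001]
contact_force: [-0.4, -0.7, -0.1]
gripper_width: 84.6
grasp_force: 0.0
```

```bash
python3 - <<'E'
from h import *
s,c,w=spools(out="pics/w10.png"); print(s["position"],s["gripper_width"],s["clock"])
gr=cv2.cvtColor(w,cv2.COLOR_BGR2GRAY)
p=proj(c,(508.4,365.5,37)); u,v=p.astype(int); print(p)
for x in (gr[v-24:v+30:6,u-64:u+64:6],): print(x)
p2=proj(c,(500,252,37)); print(p2); u,v=p2.astype(int); print(gr[max(v-48,0):v+48:8,u-64:u+64:8])
E
```

```text
[508.314 365.317 117.889] 84.57369517322 24.5
[281.921 219.94 ]
[[38 45 53 44 51 56 49 53 71 59 63 66 65 59 57 57 58 36 36 39 40 39]
 [33 47 53 47 56 50 55 55 54 60 67 64 63 71 61 66 58 44 34 37 37 38]
 [29 44 51 49 54 77 60 55 64 64 60 66 66 67 68 66 65 47 37 39 37 40]
 [34 43 52 44 51 51 49 52 55 60 64 60 66 66 65 68 65 59 37 38 41 37]
 [37 40 53 39 54 56 72 53 56 60 26 30 34 66 66 68 66 63 36 37 38 40]
 [33 39 56 40 46 53 50 54 57 61 24 29 31 73 66 70 66 63 34 38 38 39]
 [31 41 57 46 46 57 58 65 58 58 63 57 63 62 65 75 66 56 37 38 36 39]
 [36 39 53 45 50 54 60 53 54 55 51 55 60 58 63 61 63 34 31 38 38 38]
 [41 39 54 45 47 49 58 55 52 57 56 60 53 69 58 61 49 33 38 39 39 36]]
[295.314  36.71 ]
[[36 44 34 39 35 60 60 62 57 55 53 54 35 41 37 38]
 [37 41 37 37 68 71 66 63 59 58 53 51 48 35 42 34]
 [40 44 39 45 65 63 68 63 60 56 49 49 46 45 39 39]
 [43 42 32 62 63 65 64 69 73 58 57 58 43 49 42 39]
 [41 42 32 59 62 66 62 55 25 44 55 53 60 52 41 36]
 [42 42 40 56 58 68 71 24 32 28 57 49 51 52 46 43]
 [38 45 39 56 58 62 63 60 53 62 56 56 49 61 42 39]
 [43 41 37 55 64 63 63 58 59 56 50 56 55 57 42 36]
 [39 39 37 44 71 63 61 60 57 52 56 50 57 47 43 36]
 [41 40 35 43 58 63 58 56 64 51 71 52 52 46 42 34]
 [38 39 41 43 41 54 58 52 54 64 50 43 50 47 42 41]]
```

Request:
{"method": "step_arm", "body": {
  "motion": [
    {"dr": [0, 0, 0], "slide": [0, 0, 25], "jaw": 85},
    {"dr": [0, 0, 0], "slide": [0, 0, 60], "jaw": 85},
    {"dr": [0, 0, 0], "slide": [0, 0, 90], "jaw": 85},
    {"dr": [0, 0, 0], "slide": [0, 0, 105], "jaw": 85},
    {"dr": [0, 0, 0], "slide": [0, 0, 109.5], "jaw": 85},
    {"dr": [0, 0, 0], "slide": [0, 0, 109.5], "jaw": 70},
    {"dr": [0, 0, 0], "slide": [0, 0, 109.5], "jaw": 60},
    {"dr": [0, 0, 0], "slide": [0, 0, 109.5], "jaw": 52}
  ]
}}

```text
clock: 25.55
position: [509.0, 365.9, 10.2]
ee_rot: [-0.706, 0.709, 0.0, 0.001]
contact_force: [-0.2, -1.0, 3.7]
gripper_width: 52.2
grasp_force: 22.6
```

Request:
{"method": "step_arm", "body": {
  "motion": [
    {"dr": [0, 0, 0], "slide": [0, 0, 0], "jaw": 40},
    {"dr": [0, 0, 0], "slide": [0, 0, 0], "jaw": 40},
    {"dr": [0, 0, 0], "slide": [0, 0, 0], "jaw": 40},
    {"dr": [0, 0, 0], "slide": [0, 0, -8], "jaw": 40},
    {"dr": [0, 0, 0], "slide": [0, 0, -25], "jaw": 40},
    {"dr": [0, 0, 0], "slide": [0, 0, -50], "jaw": 40},
    {"dr": [0, 0, 0], "slide": [0, 0, -80], "jaw": 40},
    {"dr": [0, 0, 0], "slide": [0, 0, -110], "jaw": 40}
  ]
}}

```text
clock: 26.55
position: [508.4, 365.2, 120.3]
ee_rot: [-0.705, 0.709, 0.0, -0.0]
contact_force: [0.6, 0.0, -3.8]
gripper_width: 51.6
grasp_force: 63.4
```

Request:
{"method": "step_arm", "body": {
  "motion": [
    {"dr": [0, 0, 0], "slide": [0, 0, -30], "jaw": 40},
    {"dr": [0, 0, 0], "slide": [5, -2, -60], "jaw": 40},
    {"dr": [0, 0, 0], "slide": [25, -8, -80], "jaw": 40},
    {"dr": [0, 0, 0], "slide": [50, -16, -85], "jaw": 40},
    {"dr": [0, 0, 0], "slide": [80, -26, -85], "jaw": 40},
    {"dr": [0, 0, 0], "slide": [110, -36, -85], "jaw": 40},
    {"dr": [0, 0, 0], "slide": [140, -46, -85], "jaw": 40},
    {"dr": [0, 0, 0], "slide": [170, -56, -85], "jaw": 40}
  ]
}}

```text
clock: 27.55
position: [563.5, 192.8, 203.8]
ee_rot: [-0.705, 0.709, 0.0, -0.001]
contact_force: [1.1, 1.0, -4.9]
gripper_width: 51.5
grasp_force: 63.4
```

Request:
{"method": "step_arm", "body": {
  "motion": [
    {"dr": [0, 0, 0], "slide": [30, -10, 0], "jaw": 40},
    {"dr": [0, 0, 0], "slide": [60, -20, 0], "jaw": 40},
    {"dr": [0, 0, 0], "slide": [90, -30, 0], "jaw": 40},
    {"dr": [0, 0, 0], "slide": [120, -40, 0], "jaw": 40},
    {"dr": [0, 0, 0], "slide": [145, -48, 0], "jaw": 40},
    {"dr": [0, 0, 0], "slide": [162, -53, 0], "jaw": 40},
    {"dr": [0, 0, 0], "slide": [170, -56, 0], "jaw": 40},
    {"dr": [0, 0, 0], "slide": [172, -56, 0], "jaw": 40}
  ]
}}

```text
clock: 28.55
position: [619.0, 22.7, 203.7]
ee_rot: [-0.705, 0.709, 0.0, -0.0]
contact_force: [-0.6, 0.6, -3.8]
gripper_width: 51.9
grasp_force: 63.4
```

```bash
python3 - <<'E'
from h import *
F=[]
s=arm.read_state(); w=optics.get_image("wrist"); F.append(s["contact_force"])
for n in ("top","scene"): cv2.imwrite(f"pics/{n}_c.png",optics.get_image(n)); F.append(arm.read_state()["contact_force"])
cv2.imwrite("pics/w11.png",w)
print(np.mean(F,0),s["position"],s["ee_rot"],s["gripper_width"],s["grasp_force"],s["clock"])
c=cam("wrist",s)
print("tip px wrist",proj(c,(620.5,23.5,127)),"front roof line",proj(c,(568,-35,105)),"disc",[proj(c,(620.5+a,23.5+b,106)) for a,b in((-35,0),(0,-35),(0,35))])
E
```

```text
[-0.245  0.276 -3.769] [619.025  22.67  203.716] [-0.705  0.709  0.    -0.   ] 51.857782622897936 63.4191349404864 28.55
tip px wrist [279.907 222.591] front roof line [356.014 131.321] disc [array([328.007, 213.741]), array([279.772, 166.089]), array([280.38 , 258.317])]
```

Request:
{"method": "step_arm", "body": {
  "motion": [
    {"dr": [0, 0, 0], "slide": [-0.7, -1.3, 6], "jaw": 40},
    {"dr": [0, 0, 0], "slide": [-0.7, -1.3, 14], "jaw": 40},
    {"dr": [0, 0, 0], "slide": [-0.7, -1.3, 22], "jaw": 40},
    {"dr": [0, 0, 0], "slide": [-0.7, -1.3, 29], "jaw": 40},
    {"dr": [0, 0, 0], "slide": [-0.7, -1.3, 34], "jaw": 40},
    {"dr": [0, 0, 0], "slide": [-0.7, -1.3, 37], "jaw": 40},
    {"dr": [0, 0, 0], "slide": [-0.7, -1.3, 37.5], "jaw": 40},
    {"dr": [0, 0, 0], "slide": [-0.7, -1.3, 37.5], "jaw": 40}
  ]
}}

```text
clock: 29.7
position: [620.6, 23.6, 166.6]
ee_rot: [-0.706, 0.709, -0.0, 0.0]
contact_force: [-0.1, -0.1, -3.9]
gripper_width: 51.4
grasp_force: 63.4
```

```bash
python3 - <<'E'
from h import *
s=arm.read_state(); print(s["position"],s["ee_rot"],s["contact_force"],s["gripper_width"],s["grasp_force"],s["clock"])
b=optics.get_image("scene"); cv2.imwrite("pics/scene_f.png",b); a=cv2.imread("pics/scene0.png"); S=cam("scene")
d=cv2.absdiff(cv2.GaussianBlur(a,(3,3),0),cv2.GaussianBlur(b,(3,3),0)).max(2)>40
for n,(x0,y0,x1,y1) in dict(spool2=(230,248,270,292),pen=(194,265,258,310),brush=(270,280,335,325),hammer=(335,208,390,268),coil=(347,195,375,215),spool1=(183,280,222,320)).items(): print(n,d[y0:y1,x0:x1].sum())
# held spool: winding white pixels predicted around projected centre
p=proj(S,(620.3,23.4,175.5)); print("held centre px",p,"tip px",proj(S,(620.3,23.4,127)))
u,v=p.astype(int); print(cv2.cvtColor(b,cv2.COLOR_BGR2GRAY)[v-30:v+50:5,u-40:u+44:6])
T=cam("top");t=optics.get_image("top"); 
# where white winding sits in the scene near prediction
g=b.astype(int); m=(g.min(2)>170); m[:v-30]=0;m[v+40:]=0;m[:,:u-40]=0;m[:,u+40:]=0; ys,xs=np.nonzero(m); print(xs.min() if len(xs) else None,xs.max() if len(xs) else None,ys.min() if len(xs) else None,ys.max() if len(xs) else None,len(xs))
E
```

```text
[620.608  23.644 166.571] [-0.706  0.709 -0.     0.   ] [-0.09  -0.079 -3.863] 51.37999337615651 63.415266091469675 29.7
spool2 4
pen 196
brush 0
hammer 200
coil 44
spool1 364
held centre px [276.078 140.229] tip px [275.716 159.941]
[[ 41  42  41  29  28  26  25  31  27  32  27  48 128 127]
 [ 41  39  38  31  53  21  93  34 132  43  27  33 127 127]
 [ 48  39  42  40  29  37  98 122  37  23  28  23 124 127]
 [ 50  54  52  41  42  25 143 121  28  44  34 122 127 129]
 [ 52  50  51  26  38  29  50  56  28  28  80 127 129 127]
 [ 35  19  22  19  41  47  50  61 101  41 124 102 129 128]
 [ 20  16  10  17  40 190 183 199 101  29  80  33  23  24]
 [  9  18  25  21  42 178 183 199 102  47  26  25  29  34]
 [ 22  18  20  30  41  43 181 200  81  28  31  30  27  31]
 [ 23  28  41  37  39 175 171 174 116  28  30  28  21  29]
 [ 12  28  20  44 172 170 171 170 171 169 171 170 158  41]
 [ 25  54  23 174 173  41  85  54  41 170 170 170 147  43]
 [127 118 175 176 173  40  40  42  40 169 166 168 124  35]
 [ 89 178 175 176 173 176 134 129 167 166 168 203 114  33]
 [ 85  88 155 174 177 172 169 169 167 167 233 116 115  19]
 [ 83  89  86  89  85 147 169 170 167 221 118  66 116  20]]
244 313 125 179 221
```

```bash
python3 - <<'E'
from h import *
a=cv2.imread("pics/scene0.png");b=cv2.imread("pics/scene_f.png")
d=(cv2.absdiff(cv2.GaussianBlur(a,(3,3),0),cv2.GaussianBlur(b,(3,3),0)).max(2)>40)[208:268,335:390]; ys,xs=np.nonzero(d); print(xs.min()+335,xs.max()+335,ys.min()+208,ys.max()+208)
m=lambda i:cv2.inRange(cv2.cvtColor(i,cv2.COLOR_BGR2HSV)[208:270,335:392],(8,60,110),(25,255,255))
for i in (a,b):
    y,x=np.nonzero(m(i)); h=i[240:270,335:372].min(2)>140; hy,hx=np.nonzero(h); print("handle",x.mean(),y.mean(),len(x),"head",hx.mean(),hy.mean(),len(hx))
E
```

```text
335 349 208 223
handle 34.19143576826197 21.748110831234257 397 head 19.45149253731343 12.574626865671641 268
handle 34.10579345088161 21.682619647355164 397 head 19.46468401486989 12.550185873605948 269
```

The only change near the hammer is where the open door used to stand, and everything else is in place. Handing in.

```bash
python3 -c "
from bench import arm
print(arm.job_done())"
```

```text
the job is handed in; nothing more can be done
None
```

The feeder door is shut and stayed shut after I backed off; the lighter spool (1.2 N) stands back where it was, and the heavier one (3.6 N, solder) is held upright about 3 cm above the spindle tip; I handed the job in at about 30 s.

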